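# Draw the rim gauge's sprung pointer out over a cup

### The arm

A 6-joint arm with a two-finger parallel gripper is mounted at the origin on the work surface; the furniture and walls round the work are solid. World frame = base frame: x ahead of the robot, y to its left, z up, the work surface at z = 0. Lengths are in mm, angles in rad, forces in N, time in s.
With the tool pointing down it reaches from about 300 to 875 mm from the base axis. Payload 4.2 kg.
Tool frame: the origin (TCP) lies on the centre line of the jaws, within the pads' length; the fingertips stand 22 mm ahead of it and the grasp point (between the pads) lies 3 mm ahead of it; z points along the fingers, y is the direction in which the jaws open and shut (so a half turn about z gives the same grasp; the last joint's range is limited). The gripper opens to 85 mm and grips with 20 to 120 N. Pads are 22 mm wide; open, the fingers measure 114 mm over their backs; the gripper's body (76 mm by 85 mm) begins 54 mm behind the grasp point. The pads swing forward as they close: fully open they stand 13 mm farther back than shut.
Start: joints at [1.275, 0.32, 1.565, -0, 1.257, -0.02], TCP at [156.583, 553.282, 253.338] pointing down, gripper open.
Joint ranges: [-3.11, 3.11], [-0.84, 2.01], [0.21, 2.61], [-1.34, 4.49], [0.05, 2.63], [-2.56, 2.56]. Speed limits (rad/s): [2.57, 2.57, 3.14, 3.14, 3.14, 3.14].

### API

Orientations are given as a unit quaternion [w, x, y, z].
In Python, from station import sense, read_camera, job, finder gives the robot as it stands.
- The arm moves only by the tool play_rows, never from a script. Its arguments are lists of equal length, an entry for each row: "slide": the shift along the tool's x, y, z in units of 40 mm (1.0 is 40 mm), a list of three; "dr": the turn, a rotation vector about the tool's x, y, z in units of 8 degrees (1.0 is 8 degrees), a list of three. In form: {"slide": [[dx, dy, dz], ...], "dr": [[rx, ry, rz], ...]}. A call has 1 to 12 rows; each row shifts and turns the commanded pose from where the row before left it, along the tool's axes as they then stand; what a row does not reach is not made up. A row lasts 1/10 s, in which the tool goes at most 50 mm and 8.59 degrees, less where a joint would pass 70% of its speed; a pose out of reach is approached as far as the arm can. A call is refused whole if a number of a shift passes 1 or a number of a turn 1, either way. A call with a gripper value outside its range is refused whole. "jaw" is the closure, from 0 (fully open) to 1 (shut), set as the call begins (left out, the last holds). The fingers move at their own pace and stop on an object; "force" is the grip in N (left out, the last holds). Time passes only in rows, so rows that do not move let the fingers close. It gives the time, the measured TCP pose, the force and the opening at its end, in the units of the state.
- sense(): the state, without advancing time (a new reading comes with each control period).
- read_camera(name): name is "side" or "top"; returns a dict with "pixels" (420x560x3 uint8, red, green, blue), "K" (3x3 intrinsics, pixels), "world_to_cam" (4x4, takes a point from world to camera coordinates). Camera axes: x right, y down, z forward; pixel columns grow to the right and rows downward; lengths in mm; the calibration is good to about 2 mm. A picture is of the moment at which its call begins. There is no depth.
- job.job_done(): hands the job in, once; it reports no verdict.
Trained networks look in a picture, given as the dict that the camera call returned (one of the last four; its "shot" number tells which), for a name from the list of things; names that differ only in an ending like _2 or _b are one class to them, and where a whole thing is asked for, a point or a joint stands for the part that bears it (a point fixed in the world has none). Each returns a list of dicts, best first, with "confidence" (0 to 1); they miss things now and then, are a little off and sometimes report something else, mostly with a low value. They report only what shows in the picture. A call takes as long as a camera call. They do not tell look-alikes from the thing itself.
- finder.boxes_of(picture, query): "centre" ([column, row] in pixels, amid what is visible of it).
- finder.regions_of(picture, query): "pixels" (420x560 bool, what is visible of it) and "centre" ([column, row] in pixels, amid what is visible of it).
The state is a dict: "time": time; "qpos": joint angles; "qvel": joint speeds; "effort": joint torques, N m; "ee_pos": TCP position; "eef_rot": TCP orientation; "wrist_force": force on the tool from outside, world axes, zero at the start; "torque": the same for the moment, N m; "grip_width": finger opening in mm.
Only numpy, scipy, OpenCV 4.12 (cv2) and the standard library are available. Lean on these libraries where they do the work, as an engineer would, in place of code of your own. Each camera call takes 0.05 s, during which the arm holds its last target.

### The job

Check the little white porcelain cup in the rim gauge: stand it upright in the wooden centring ring on the gauge's wheel and let go of it. Then grip the sprung pointer by its collar, draw it straight out of its sleeve until the black ring mark on the rod just comes clear of the sleeve's mouth (50 mm out), so that the tip stands over the cup's rim, and finish still holding it there. The pointer must not touch the cup, and the bigger grey cup, the glaze jar and the loop tool stay where they are.

Things in the scene. Friction and masses are not known exactly. Their poses are not given: they have to be found in the camera images.
- egg_cup: small white porcelain cup without a handle, tapered: rim 48 mm across, 43 mm across at 19 mm height, foot 30 mm across, 42 mm high, wall about 4 mm; 0.07 to 0.11 kg; open at the top, a faint lilac rinse inside, standing upright on the bench at one of two places right of the gauge. Origin: centre of its underside, z up.
- seat (a point): centre of the wooden centring ring, on the wheel's top face, 56 mm above the bench: the middle of the cup's underside belongs here. The ring is 7 mm high, 50 mm over the outside and funnel-shaped inside (35 mm across at the bottom, 43 mm at the mouth), so it draws the foot in from up to 5 mm off. The wheel is 120 mm across and turns freely with slight friction; it needs no turning.
- rim_gauge: the rim gauge, screwed to the bench: plywood board 370 x 136 x 12 mm with the wheel at one end and, at the other, a steel post (up to 122 mm) with a level sleeve tube 19 mm thick, its axis 107 mm above the bench. Origin: on the bench under the pointer's line, 120 mm from the wheel's axis. x axis: the way the pointer draws out, post to wheel (to the robot's right, within 0.3 rad); z up.
- pointer: the pointer: a level steel rod 10 mm thick with a fine tapered tip, which slides out of the sleeve along the gauge's x axis; with its collar and its tip. Its origin is fixed to it, 52 mm ahead of the sleeve's mouth when the pointer is home, on the rod's axis; it has the gauge's axes.
- collar (a point): centre of the pointer's collar, where to grip it, on the rod's axis 107 mm above the bench: a ribbed dark steel cylinder 21 mm thick and 32 mm long along the rod, with a flange 27 mm thick and 4 mm wide at its end towards the tip. With the pointer home it is 28 mm ahead of the sleeve's mouth; there is free space above and on both sides.
- tip (a point): point of the pointer, 72 mm ahead of the collar's centre. At the mark it stands over the near side of the seated cup's rim, 22 mm short of the wheel's axis, its underside about 6 mm above the rim.
- sleeve_mouth (a point): centre of the sleeve's open end, on the rod's axis, 52 mm behind the gauge's origin (along minus x) and 107 mm above the bench.
- draw (a joint): how far the pointer is drawn out of the sleeve, m. 0: home, against its stop. 0.050: the black ring mark (5 mm wide) has just come fully out of the sleeve, its rear edge flush with the mouth. 0.065: end stop. An inner spring pulls the pointer back home with about 3 N at 0 and 8.5 N at the mark; let go, it slides home.
- grey_cup: bystander: blue-grey glazed cup, 84 mm across, 65 mm high, standing on the bench at the other of the two places. Origin: centre of its underside.
- glaze_jar: bystander: squat-shouldered glaze jar full of green glaze, 70 mm across, 117 mm high, standing left of the gauge, near the robot. Origin: centre of its underside.
- loop_tool: bystander: trimming tool with a wooden handle, 150 mm long, 24 mm wide, 14 mm high, lying on the bench in front of the gauge, near the robot. Origin: under its middle.
There are look-alikes about, which are no part of the job. Several things have the shape of the egg_cup; the one meant has the colours described above.

How it is judged:
By the outcome, as a careful person would: the job done as asked, in the order asked, and still so for the second after the job is handed in, while the arm keeps its last pose, push and grip.
It also fails if it takes over 64 s, if anything falls off the work surface, if the arm or the gripper's body presses on something with over 40 N, if the wrist force passes 120 N, or if a joint passes its speed limit or range.

## Working session

There is one attempt and no reset: what is moved stays moved. The work goes in short steps, Python scripts to look and compute and a tool call to move; the robot and the scene stay as the last step left them, time stands still between calls to the robot, and variables do not carry over. Pictures are saved under pics/ and viewed, and the job is handed in when it is done.

Besides the shell and the picture viewer there is one more tool, called after "Emit:" by a JSON object that holds its "fn" and its "kwargs". play_rows: Moves the arm, as the interface text tells. Its arguments: {"type":"object","properties":{"slide":{"type":"array","items":{"type":"array","items":{"type":"number"}}},"dr":{"type":"array","items":{"type":"array","items":{"type":"number"}}},"jaw":{"type":"number"},"force":{"type":"number"}},"required":["slide","dr"]}

```bash
ls; mkdir -p pics
cat > h.py <<'E'
import numpy as np, cv2
from station import sense, read_camera, job, finder
def save(p,name,scale=1):
    im=cv2.cvtColor(p["pixels"],cv2.COLOR_RGB2BGR)
    cv2.imwrite("pics/"+name,im)
def proj(p,P):
    P=np.atleast_2d(P).astype(float);T=np.array(p["world_to_cam"]);c=P@T[:3,:3].T+T[:3,3]
    u=c@np.array(p["K"]).T
    return u[:,:2]/u[:,2:]
def onz(p,uv,z):
    T=np.array(p["world_to_cam"]);R=T[:3,:3];o=-R.T@T[:3,3]
    d=R.T@np.linalg.inv(np.array(p["K"]))@np.array([uv[0],uv[1],1.])
    return o+d*(z-o[2])/d[2]
E
python3 - <<'E'
from h import *
s=sense();print(s)
for n in ["side","top"]:
    p=read_camera(n);save(p,n+"0.png")
    T=np.array(p["world_to_cam"]);print(n,-T[:3,:3].T@T[:3,3],T[:3,:3].round(2).tolist(),p["K"][0][0])
    for q in ["egg_cup","pointer","rim_gauge","grey_cup","glaze_jar","loop_tool","collar","seat","tip","sleeve_mouth"]:
        try:
            print(q,[(np.round(b["centre"],1).tolist(),round(b["confidence"],2)) for b in finder.boxes_of(p,q)])
        except Exception as e: print(q,e)
E
```

```text
pics
{'time': 0.0, 'qpos': array([ 1.27496870e+00,  3.20268945e-01,  1.56572871e+00,  2.32228771e-05,
        1.25735946e+00, -1.99893433e-02]), 'qvel': array([ 0.00025408,  0.00106598,  0.00083065,  0.00076266, -0.00090429,
        0.00056921]), 'effort': array([-1.40072418e-03, -4.15524709e+01, -2.34161872e+01, -1.79033304e-04,
        8.28113785e-03, -1.24750036e-05]), 'ee_pos': array([156.45856081, 552.83448213, 252.47610932]), 'eef_rot': array([-1.49638649e-04,  1.37485815e-01,  9.90503343e-01, -8.69517818e-04]), 'wrist_force': array([0.50120873, 1.40205191, 0.60125563]), 'torque': array([-0.01635757,  0.0509851 , -0.03465059]), 'grip_width': 85.33526881656091}
side [ 301.7270176  -893.16674408  624.68653178] [[0.98, -0.22, -0.01], [-0.12, -0.49, -0.86], [0.19, 0.84, -0.5]] 448.41501832168416
egg_cup [([373.6, 277.5], 0.97), ([364.9, 301.4], 0.82), ([320.5, 282.6], 0.55)]
pointer []
rim_gauge [([302.1, 236.7], 0.84)]
grey_cup [([291.3, 313.9], 0.67)]
glaze_jar [([222.7, 181.1], 0.7)]
loop_tool [([233.3, 270.0], 0.7)]
collar []
seat [([314.0, 238.0], 0.86)]
tip [([302.1, 190.2], 0.51)]
sleeve_mouth [([304.0, 232.0], 0.83)]
top [ 346.71904466  -17.79002405 1113.93584441] [[0.02, -1.0, -0.0], [-0.99, -0.02, -0.13], [0.13, 0.01, -0.99]] 396.4169573212978
egg_cup [([375.7, 179.2], 0.78), ([348.9, 160.5], 0.73), ([349.4, 199.8], 0.52)]
pointer [([250.5, 191.5], 0.69), ([303.3, 265.1], 0.49)]
rim_gauge [([258.8, 195.7], 0.61)]
grey_cup [([377.4, 236.7], 0.67)]
glaze_jar [([169.6, 258.4], 0.8)]
loop_tool [([302.1, 262.6], 0.76)]
collar [([252.6, 189.2], 0.57)]
seat [([302.3, 194.9], 0.63)]
tip [([250.4, 189.6], 0.61)]
sleeve_mouth [([260.2, 197.0], 0.91), ([247.3, 188.2], 0.55)]
```

View pics/side0.png

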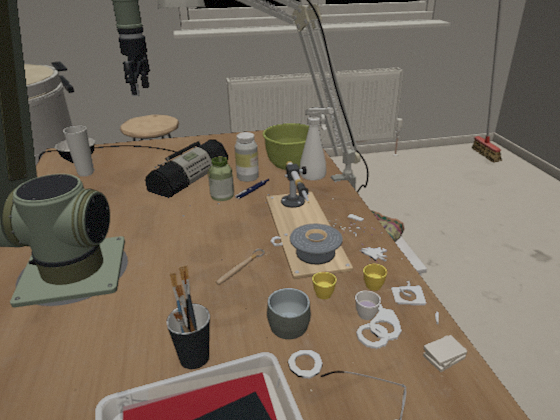

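View pics/top0.png

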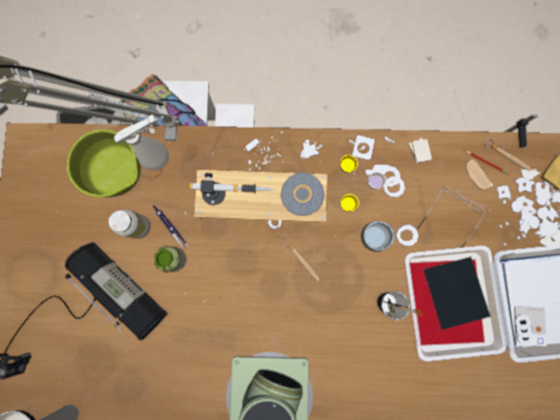

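Run:
```python
import cv2
a=cv2.imread("pics/side0.png")[140:350,190:440]
cv2.imwrite("pics/side0z.png",cv2.resize(a,None,fx=2.8,fy=2.8,interpolation=cv2.INTER_CUBIC))
a=cv2.imread("pics/top0.png")[120:290,150:410]
cv2.imwrite("pics/top0z.png",cv2.resize(a,None,fx=3,fy=3,interpolation=cv2.INTER_CUBIC))
```

```text
(no output)
```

View pics/side0z.png

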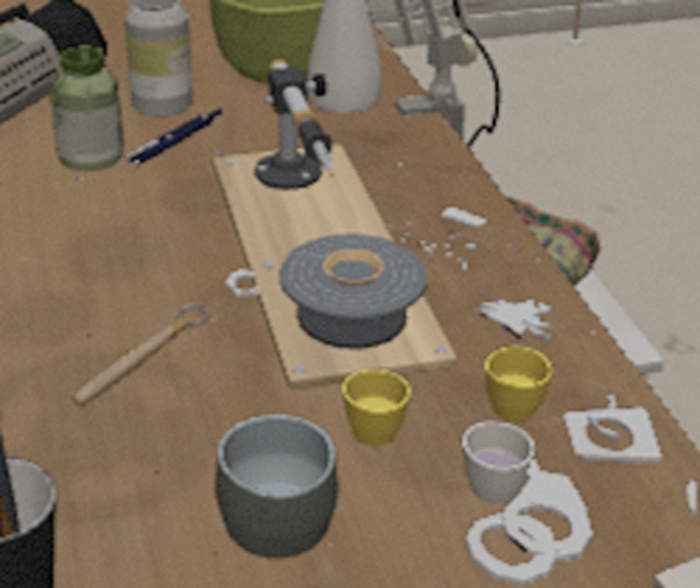

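View pics/top0z.png

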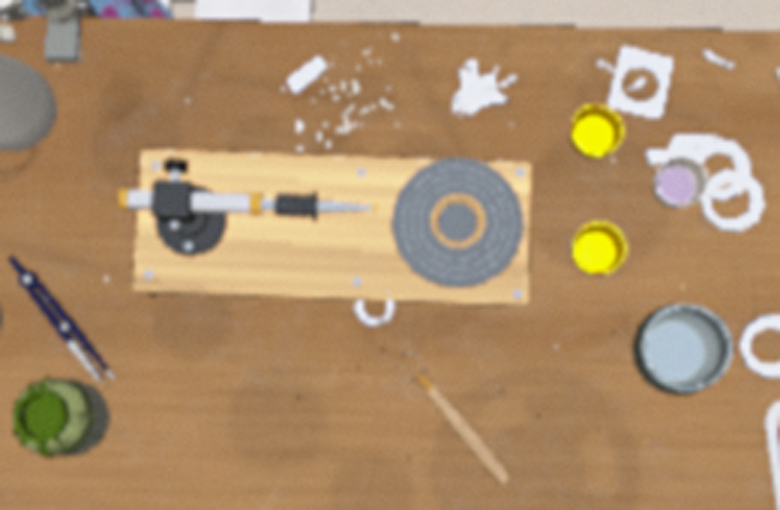

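The white cup with the lilac inside is at side (367,305) and top (376,181). The yellow cups are look-alikes, at top (348,163) and (349,203). The wheel ring is at top (302,194), and the collar is at top about (248,188).

```bash
cat > m.py <<'E'
from h import *
P={}
for n in ["side","top"]:
    p=read_camera(n);P[n]=p
    for q,near in [("egg_cup",(367.5,305) if n=="side" else (376,181)),("seat",None),("collar",None),("pointer",None),("rim_gauge",None),("grey_cup",None)]:
        for r in finder.regions_of(p,q):
            m=r["pixels"];ys,xs=np.nonzero(m)
            if len(xs)==0: continue
            print(n,q,round(r["confidence"],2),np.round(r["centre"],1),"bbox",xs.min(),xs.max(),ys.min(),ys.max(),len(xs))
            if q=="egg_cup" and np.hypot(*(np.array(r["centre"])-near))<12: np.save(f"cup_{n}.npy",m)
import pickle;pickle.dump(P,open("P0.pkl","wb"))
t=P["top"]
print("cup rim top",onz(t,(376.3,181.0),42)); print("ring",onz(t,(150+458/3,120+220/3),63),"wheel",onz(t,(150+458/3,120+221/3),56))
for u in [(120,196),(160,200),(220,203),(255,204),(277,205),(315,206),(375,208)]:
    print(u,onz(t,(150+u[0]/3,120+u[1]/3),107).round(1))
for u in [(142,151),(530,162),(528,302),(133,290)]: print("board",onz(t,(150+u[0]/3,120+u[1]/3),12).round(1))
s=P["side"]
print("side cup rim",onz(s,(190+499/2.8,140+448/2.8),42),"ring top",onz(s,(190+353/2.8,140+266/2.8),63))
E
python3 m.py
```

```text
side egg_cup 0.8 [364.1 299.4] bbox 355 379 290 319 582
side egg_cup 0.65 [323.  284.1] bbox 312 335 272 298 522
side egg_cup 0.62 [372.9 276.3] bbox 364 385 265 289 427
side seat 0.86 [314.6 240.1] bbox 289 341 223 253 1256
side collar 0.51 [303.3 192.4] bbox 297 307 183 199 116
side pointer 0.48 [302.1 191.3] bbox 296 308 182 201 180
side rim_gauge 0.66 [305.1 234.2] bbox 266 352 161 278 5173
side grey_cup 0.55 [287.7 314.7] bbox 266 310 287 338 1937
side grey_cup 0.49 [235.9 269.9] bbox 216 263 250 284 277
top egg_cup 0.82 [377.7 178.2] bbox 367 385 172 188 266
top egg_cup 0.77 [348.3 202. ] bbox 341 358 194 211 243
top egg_cup 0.7 [350.7 158.7] bbox 340 357 155 172 245
top seat 0.91 [304.1 195.7] bbox 281 324 172 215 1510
top collar 0.51 [250.9 188.8] bbox 237 273 184 192 183
top pointer 0.63 [252.3 186. ] bbox 237 274 184 192 181
top pointer 0.25 [306.3 194.9] bbox 281 324 173 215 1468
top rim_gauge 0.91 [258.8 198.1] bbox 191 326 170 221 6238
top rim_gauge 0.25 [249.7 188.7] bbox 238 267 184 192 169
top grey_cup 0.71 [374.5 236.3] bbox 361 393 221 251 804
cup rim top [ 586.48411463 -283.63031159   42.        ]
ring [543.85406455 -80.13180356  63.        ] wheel [544.2502003  -80.55909391  56.        ]
(120, 196) [550.6 214.2 107. ]
(160, 200) [547.8 179.5 107. ]
(220, 203) [546.2 127.7 107. ]
(255, 204) [546.   97.5 107. ]
(277, 205) [545.5  78.5 107. ]
(315, 206) [545.3  45.7 107. ]
(375, 208) [544.6  -6.  107. ]
board [613.7 217.3  12. ]
board [ 610.6 -150.5   12. ]
board [ 477.1 -149.4   12. ]
board [480.7 219.6  12. ]
side cup rim [ 591.13833714 -287.76094945   42.        ] ring top [546.3589749  -78.18763228  63.        ]
```

```bash
cat > f.py <<'E'
from h import *
import pickle
from scipy.optimize import minimize
P=pickle.load(open("P0.pkl","rb"))
S=8
def sil(p,x,y,prof,win):
    th=np.linspace(0,2*np.pi,60);pts=[]
    for z,r in prof: pts.append(np.c_[x+r*np.cos(th),y+r*np.sin(th),np.full(60,z)])
    uv=proj(p,np.vstack(pts));h=cv2.convexHull(((uv-[win[0],win[1]]+0.5)*S).astype(np.float32).astype(np.int32))
    m=np.zeros(((win[3]-win[1])*S,(win[2]-win[0])*S),np.uint8);cv2.fillConvexPoly(m,h,255)
    return cv2.resize(m,None,fx=1/S,fy=1/S,interpolation=cv2.INTER_AREA)/255.
cup=[(0,15),(19,21.5),(42,24)]
def fit(name,prof,win,x0):
    p=P[name];im=p["pixels"][win[1]:win[3],win[0]:win[2]].astype(float)
    def cost(v):
        a=sil(p,v[0],v[1],prof,win)
        # linear separability: two-colour residual, interior vs local ring
        k=cv2.dilate((a>0.01).astype(np.uint8),np.ones((5,5)))>0
        A=a[k];res=0
        X=np.c_[A,1-A]
        for c in range(3):
            b,r,_,_=np.linalg.lstsq(X,im[k][:,c],rcond=None);res+=((im[k][:,c]-X@b)**2).mean()-im[k][:,c].var()
        return res
    best=min(((cost((x0[0]+dx,x0[1]+dy)),x0[0]+dx,x0[1]+dy) for dx in range(-10,11,2) for dy in range(-10,11,2)))
    r=minimize(cost,best[1:],method="Nelder-Mead",options=dict(xatol=.1,initial_simplex=[best[1:],(best[1]+2,best[2]),(best[1],best[2]+2)]))
    return r.x.round(1),r.fun
if __name__=="__main__":
    print("cup",fit("top",cup,(355,160,400,205),(587,-285)),fit("side",cup,(340,275,395,335),(587,-285)))
    wh=[(49,60),(56,60)]
    print("wheel",fit("top",wh,(270,160,335,230),(545,-80)))
    for n,w in [("top",(355,160,400,205)),("side",(340,275,395,335))]:
        p=P[n];im=cv2.cvtColor(p["pixels"],cv2.COLOR_RGB2BGR);k=10
        z=cv2.resize(im[w[1]:w[3],w[0]:w[2]],None,fx=k,fy=k,interpolation=cv2.INTER_CUBIC)
        th=np.linspace(0,6.28,80)
        x,y=fit(n,cup,w,(587,-285))[0]
        for zz,r in cup:
            for q in proj(p,np.c_[x+r*np.cos(th),y+r*np.sin(th),np.full(80,zz)]): cv2.circle(z,tuple(((q-[w[0],w[1]]+.5)*k).astype(int)),1,(0,0,255),-1)
        cv2.imwrite(f"pics/fit_{n}.png",z)
E
python3 f.py; python3 -c "
import cv2,numpy as np
a=cv2.imread('pics/fit_top.png');b=cv2.imread('pics/fit_side.png');a=cv2.resize(a,(400,400));b=cv2.resize(b,(366,400));cv2.imwrite('pics/fit.png',np.hstack([a,b]))"
```

```text
cup (array([ 579.9, -279.1]), np.float64(-519.3438444818788)) (array([ 593.9, -275.1]), np.float64(-432.9002281981102))
wheel (array([542.7, -79. ]), np.float64(-1340.7586959848143))
```

View pics/fit.png

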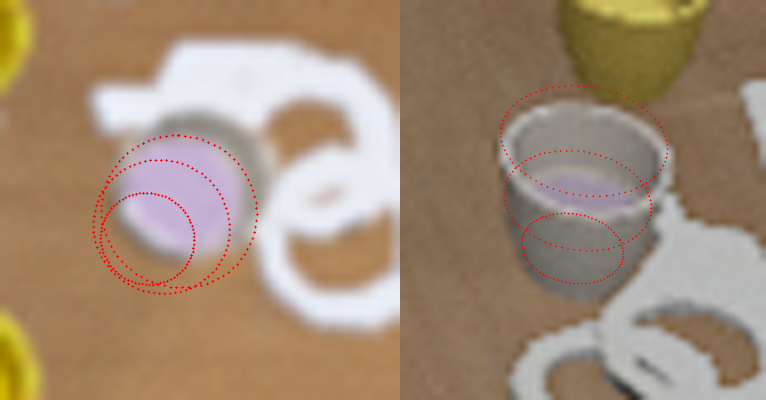

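```bash
cat > ov.py <<'E'
from f import *
import sys
def ov(pts,out):
    zs=[]
    for (n,w),(x,y) in zip([("top",(355,160,400,205)),("side",(340,275,395,335))],pts):
        p=P[n];im=cv2.cvtColor(p["pixels"],cv2.COLOR_RGB2BGR);k=400/(w[3]-w[1])
        z=cv2.resize(im[w[1]:w[3],w[0]:w[2]],None,fx=k,fy=k,interpolation=cv2.INTER_CUBIC);th=np.linspace(0,6.28,90)
        for zz,r in cup:
            for q in proj(p,np.c_[x+r*np.cos(th),y+r*np.sin(th),np.full(90,zz)]): cv2.circle(z,tuple(((q-[w[0],w[1]]+.5)*k).astype(int)),1,(0,0,255),-1)
        zs.append(z[:400])
    cv2.imwrite(out,np.hstack(zs))
t=onz(P["top"],(375.7,180.5),42);s=onz(P["side"],(367.6,299),42);print(t,s)
ov([t[:2],s[:2]],"pics/ov1.png")
E
python3 ov.py
```

```text
[ 587.85486176 -281.99361689   42.        ] [ 591.04120036 -284.82728026   42.        ]
```

View pics/ov1.png

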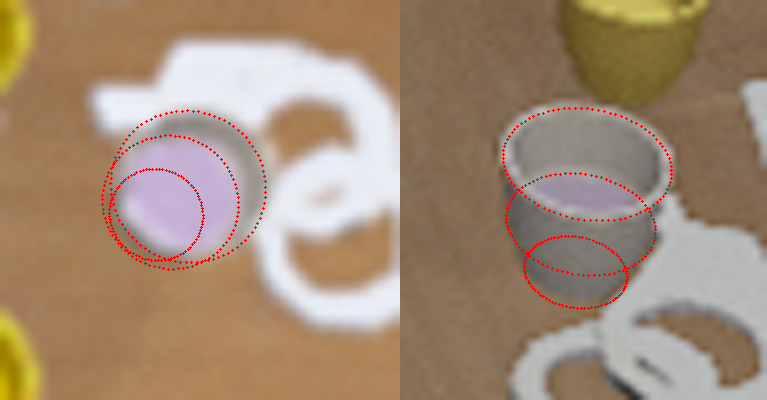

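Emit:
{"fn": "play_rows", "kwargs": {"slide": [[0,0,0],[0,0,0],[0,0,0],[0,0,0],[0,0,0],[0,0,0],[0,0,0],[0,0,0],[0,0,0],[0,0,0],[0,0,0]], "dr": [[0,0,0.93],[0,0,0.93],[0,0,0.93],[0,0,0.93],[0,0,0.93],[0,0,0.93],[0,0,0.93],[0,0,0.93],[0,0,0.93],[0,0,0.9],[0,0,0]], "jaw": 0}}

```text
time: 2.9
ee_pos: [156.6, 553.3, 253.4]
eef_rot: [-0.0, 0.707, 0.707, 0.0]
wrist_force: [0.3, 0.2, 0.5]
grip_width: 85.4
```

Emit:
{"fn": "play_rows", "kwargs": {"slide": [[-0.87,0.45,0],[-0.87,0.45,0],[-0.87,0.45,0],[-0.87,0.45,0],[-0.87,0.45,0],[-0.87,0.45,0],[-0.87,0.45,0],[-0.87,0.45,0],[-0.87,0.45,0],[-0.87,0.45,0],[-0.87,0.45,0],[-0.87,0.45,0]], "dr": [[0,0,0],[0,0,0],[0,0,0],[0,0,0],[0,0,0],[0,0,0],[0,0,0],[0,0,0],[0,0,0],[0,0,0],[0,0,0],[0,0,0]]}}

```text
time: 4.1
ee_pos: [373.4, 134.3, 253.6]
eef_rot: [0.0, 0.706, 0.708, 0.001]
wrist_force: [0.5, 1.4, 0.4]
grip_width: 85.2
```

Emit:
{"fn": "play_rows", "kwargs": {"slide": [[-0.87,0.45,0],[-0.87,0.45,0],[-0.87,0.45,0],[-0.87,0.45,0],[-0.87,0.45,0],[-0.87,0.45,0],[-0.87,0.45,0],[-0.87,0.45,0],[-0.87,0.45,0],[-0.87,0.45,0],[-0.87,0.45,0],[0,0,0]], "dr": [[0,0,0],[0,0,0],[0,0,0],[0,0,0],[0,0,0],[0,0,0],[0,0,0],[0,0,0],[0,0,0],[0,0,0],[0,0,0],[0,0,0]]}}

```text
time: 5.3
ee_pos: [572.7, -250.9, 252.3]
eef_rot: [0.001, 0.707, 0.707, -0.0]
wrist_force: [0.1, 0.5, 0.5]
grip_width: 85.6
```

Emit:
{"fn": "play_rows", "kwargs": {"slide": [[-0.8,0.42,0],[0,0,0.9],[0,0,0.9],[0,0,0.9],[0,0,0.85],[0,0,0]], "dr": [[0,0,0],[0,0,0],[0,0,0],[0,0,0],[0,0,0],[0,0,0]]}}

```text
time: 5.9
ee_pos: [584.6, -276.6, 106.3]
eef_rot: [-0.005, 0.706, 0.708, -0.002]
wrist_force: [-0.7, 1.2, 0.1]
grip_width: 85.1
```

Run:
```python
from h import *
s=sense();print(s["ee_pos"])
z=[]
for n,w in [("top",(330,140,420,230)),("side",(320,220,420,320))]:
    p=read_camera(n);im=cv2.cvtColor(p["pixels"],cv2.COLOR_RGB2BGR);k=400/(w[3]-w[1])
    o=cv2.resize(im[w[1]:w[3],w[0]:w[2]],None,fx=k,fy=k,interpolation=cv2.INTER_CUBIC)
    e=s["ee_pos"]
    for dx in (-43,0,43):
      for q,c in [(e+[dx,0,-22],(0,255,0)),(e+[dx,0,-9],(255,0,0))]:
        u=proj(p,q)[0];cv2.circle(o,tuple(((u-[w[0],w[1]]+.5)*k).astype(int)),3,c,-1)
    z.append(o)
cv2.imwrite("pics/pre.png",np.hstack(z))
```

```text
[ 584.62667756 -276.56397832  106.34121294]
```

View pics/pre.png

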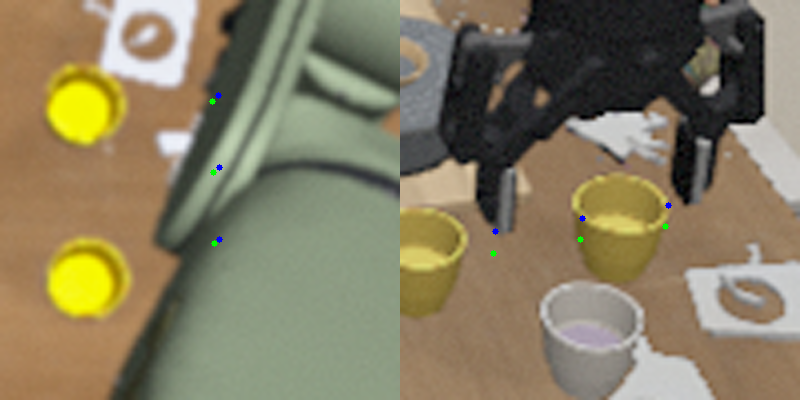

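Run:
```python
from h import *
s=sense();print(s["time"],s["ee_pos"],s["qvel"].round(3))
```

```text
6.0 [ 588.06412711 -278.39028085  111.74783905] [-0.002 -0.03  -0.045 -0.002 -0.005  0.004]
```

Emit:
{"fn": "play_rows", "kwargs": {"slide": [[-0.1,0.05,0.5],[0,0,0.5],[0,0,0.5],[0,0,0.35],[0,0,0.18],[0,0,0],[0,0,0]], "dr": [[0,0,0],[0,0,0],[0,0,0],[0,0,0],[0,0,0],[0,0,0],[0,0,0]]}}

```text
time: 6.7
ee_pos: [590.7, -283.1, 31.3]
eef_rot: [0.001, 0.707, 0.707, 0.0]
wrist_force: [0.1, -0.2, -0.6]
grip_width: 85.4
```

```bash
cat > pk.py <<'E'
from h import *
import sys
def crop(n,w,name,k=None):
    p=read_camera(n);im=cv2.cvtColor(p["pixels"],cv2.COLOR_RGB2BGR);k=min(800/(w[2]-w[0]),600/(w[3]-w[1]),8)
    cv2.imwrite("pics/"+name,cv2.resize(im[w[1]:w[3],w[0]:w[2]],None,fx=k,fy=k,interpolation=cv2.INTER_CUBIC))
    s=sense();print(s["time"],s["ee_pos"].round(1),s["grip_width"],s["wrist_force"].round(1),"zoom",k)
if __name__=="__main__": crop(sys.argv[1],eval(sys.argv[2]),sys.argv[3])
E
python3 pk.py side 320,240,420,320 open.png
```

```text
6.75 [ 590.7 -283.2   31.4] 85.48201323859571 [ 0.5 -0.1 -0. ] zoom 7.5
```

View pics/open.png

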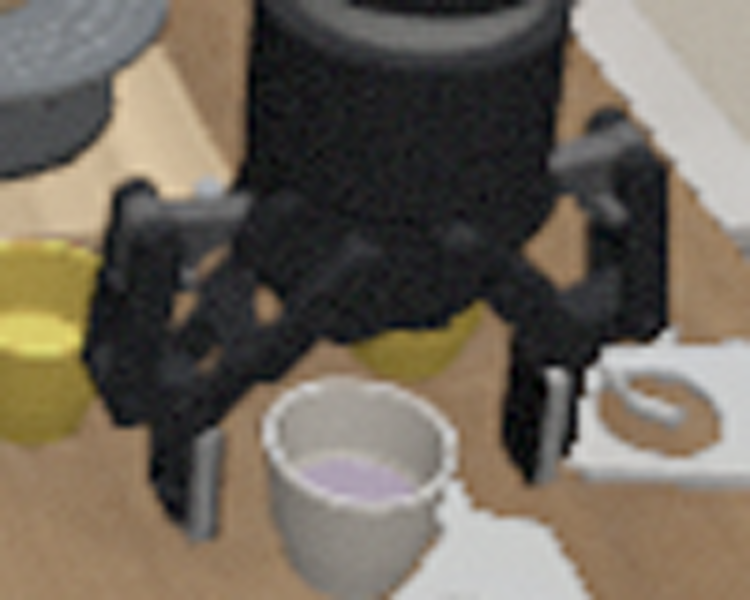

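The fingers straddle the white cup. The midpoint of the tips, zoom (367,500), lies on the cup's axis, so I'm closing.

Emit:
{"fn": "play_rows", "kwargs": {"slide": [[0,0,0],[0,0,0],[0,0,0],[0,0,0],[0,0,0],[0,0,0],[0,0,0],[0,0,0]], "dr": [[0,0,0],[0,0,0],[0,0,0],[0,0,0],[0,0,0],[0,0,0],[0,0,0],[0,0,0]], "jaw": 1, "force": 40}}

```text
time: 7.55
ee_pos: [590.0, -283.0, 30.8]
eef_rot: [0.0, 0.707, 0.707, 0.0]
wrist_force: [-2.4, 0.4, 6.0]
grip_width: 45.1
```

```bash
python3 pk.py side 320,240,420,320 closed.png
```

```text
7.6 [ 590.  -283.    30.8] 45.137987454288634 [-3.4  0.5  5.3] zoom 7.5
```

View pics/closed.png

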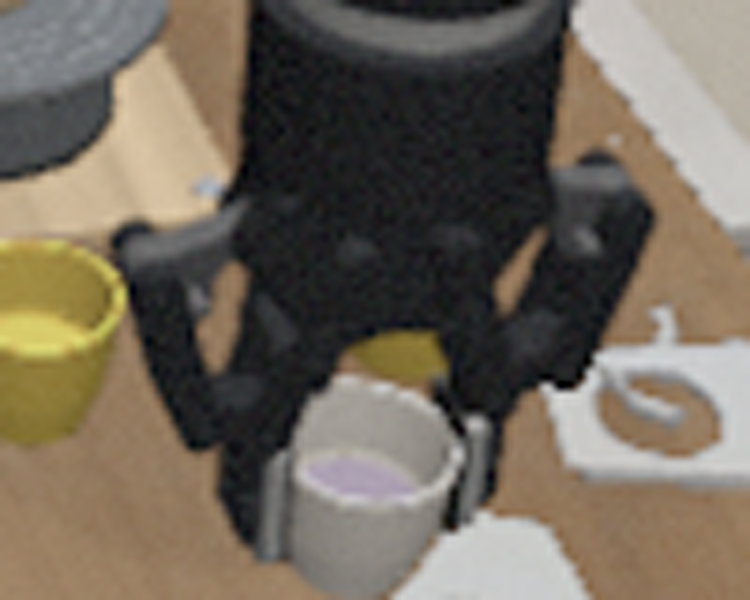

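Emit:
{"fn": "play_rows", "kwargs": {"slide": [[0,0,-0.2],[0,0,-0.4],[0,0,-0.5],[0,0,-0.5],[0,0,-0.5],[0,0,-0.3],[0,0,-0.1],[0,0,0]], "dr": [[0,0,0],[0,0,0],[0,0,0],[0,0,0],[0,0,0],[0,0,0],[0,0,0],[0,0,0]]}}

```text
time: 8.4
ee_pos: [590.0, -282.8, 130.2]
eef_rot: [0.0, 0.707, 0.707, 0.0]
wrist_force: [-0.1, 1.0, -0.4]
grip_width: 45.3
```

Emit:
{"fn": "play_rows", "kwargs": {"slide": [[0.32,-0.07,0],[0.64,-0.14,0],[0.64,-0.14,0],[0.64,-0.14,0],[0.64,-0.14,0],[0.64,-0.14,0],[0.64,-0.14,0],[0.64,-0.14,0],[0.3,-0.06,0],[0,0,0],[0,0,0]], "dr": [[0,0,0],[0,0,0],[0,0,0],[0,0,0],[0,0,0],[0,0,0],[0,0,0],[0,0,0],[0,0,0],[0,0,0],[0,0,0]]}}

```text
time: 9.5
ee_pos: [545.5, -79.1, 129.8]
eef_rot: [0.0, 0.707, 0.708, -0.0]
wrist_force: [-0.4, 0.7, -1.5]
grip_width: 45.2
```

```bash
python3 pk.py side 270,170,370,250 over.png;python3 pk.py top 200,140,360,260 overt.png
```

```text
9.55 [545.7 -79.5 129.9] 45.39941016055821 [-0.  -0.5 -0.6] zoom 7.5
9.6 [545.7 -79.7 129.9] 44.98156345235504 [-0.3  0.2 -0.8] zoom 5.0
```

View pics/over.png

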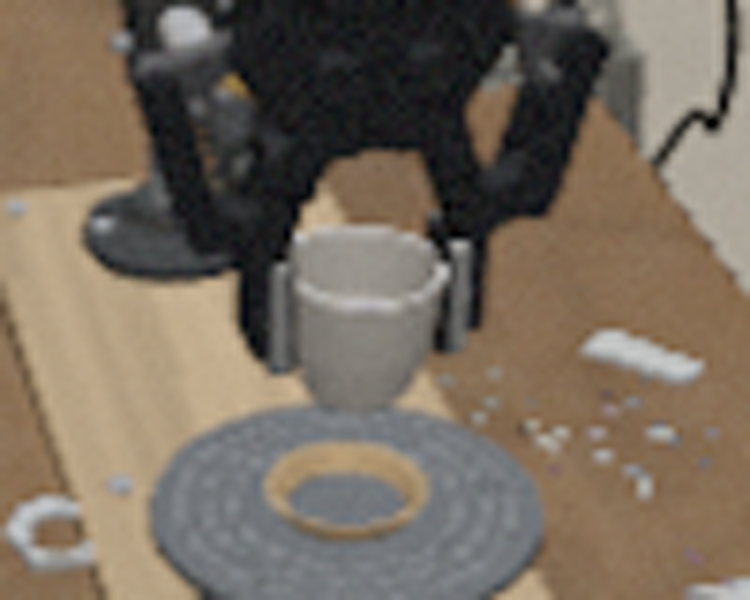

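View pics/overt.png

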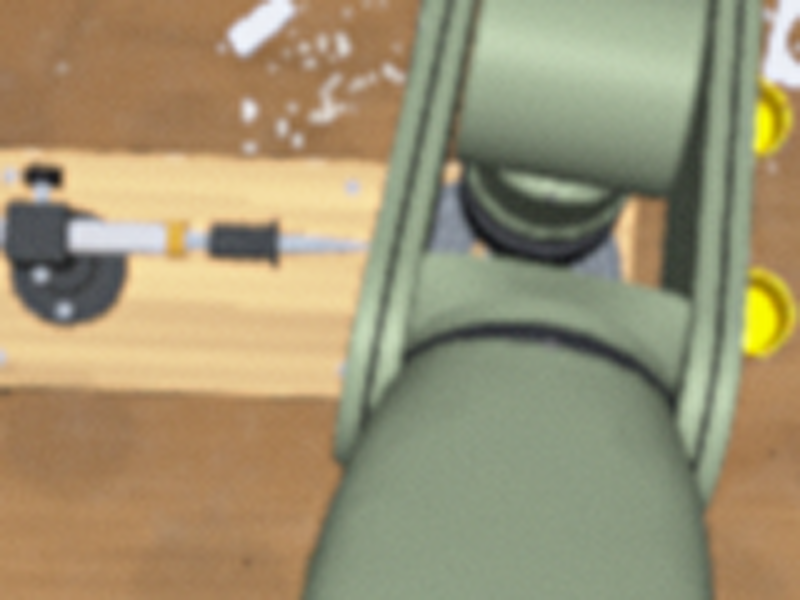

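Run:
```python
from h import *
import pickle
p=pickle.load(open("P0.pkl","rb"))["side"]
f=lambda a,b:(270+a/7.5-.5,170+b/7.5-.5)
w=(270,170,370,250)
print("cup rim",onz(p,f(371,267),141.1),"ring",onz(p,f(346,489),63))
im=cv2.imread("pics/over.png");th=np.linspace(0,6.28,120)
def c(x,y,z,r,col):
    for q in proj(p,np.c_[x+r*np.cos(th),y+r*np.sin(th),np.full(120,z)]): cv2.circle(im,tuple(((q-[270,170]+.5)*7.5).astype(int)),1,col,-1)
c(545.7,-79.6,141.1,24,(0,0,255));c(545.7,-79.6,99.1,15,(0,0,255))
c(545.7,-79.6,63,25,(0,0,255));c(545.7,-79.6,63,21.5,(0,0,255));c(545.7,-79.6,56,60,(0,0,255))
cv2.imwrite("pics/over2.png",im)
```

```text
cup rim [550.60903232 -79.45369157 141.1       ] ring [545.72869556 -76.77125711  63.        ]
```

View pics/over2.png

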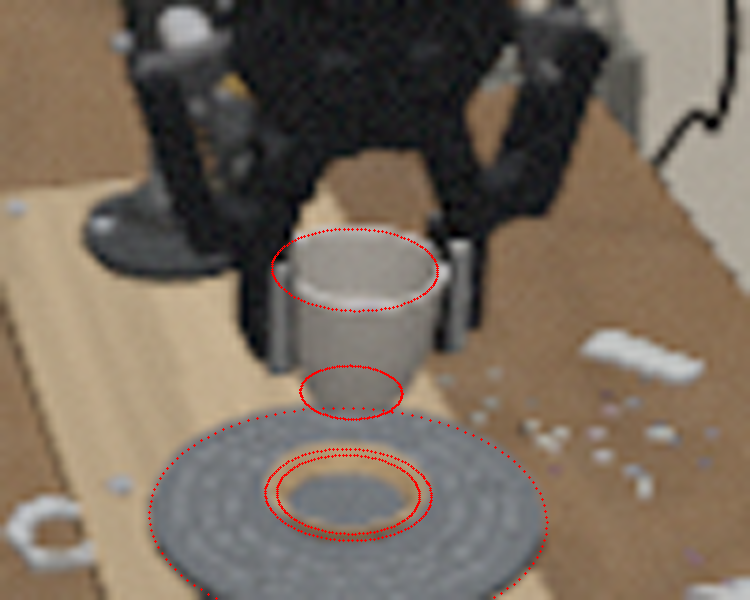

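Emit:
{"fn": "play_rows", "kwargs": {"slide": [[0.025,-0.11,0],[0,0,0.4],[0,0,0.25],[0,0,0.1],[0,0,0],[0,0,0]], "dr": [[0,0,0],[0,0,0],[0,0,0],[0,0,0],[0,0,0],[0,0,0]]}}

```text
time: 10.2
ee_pos: [541.3, -78.0, 100.3]
eef_rot: [0.0, 0.707, 0.707, 0.0]
wrist_force: [0.0, 0.0, -0.5]
grip_width: 45.2
```

```bash
python3 pk.py side 270,170,370,250 low.png
```

```text
10.25 [541.4 -78.  100.5] 44.94832293814429 [ 0.7  0.1 -0.7] zoom 7.5
```

View pics/low.png

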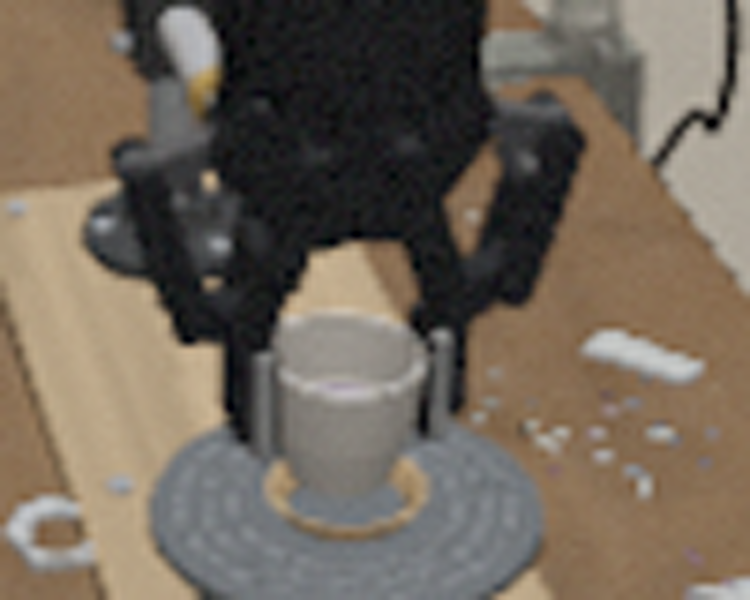

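Run:
```python
from h import *
import pickle
p=pickle.load(open("P0.pkl","rb"))["side"]
im=cv2.imread("pics/low.png");th=np.linspace(0,6.28,120)
def c(x,y,z,r,col):
    for q in proj(p,np.c_[x+r*np.cos(th),y+r*np.sin(th),np.full(120,z)]): cv2.circle(im,tuple(((q-[270,170]+.5)*7.5).astype(int)),1,col,-1)
zb=100.4-30.8
x,y=545.8,-77.8
c(x,y,zb+42,24,(0,0,255));c(x,y,zb,15,(0,0,255))
x,y=545.7,-77.8
c(x,y,63,25,(255,0,0));c(x,y,63,21.5,(255,0,0));c(x,y,56,60,(255,0,0));c(x,y,56,17.5,(255,0,0))
cv2.imwrite("pics/low2.png",im)
```

```text
(no output)
```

View pics/low2.png

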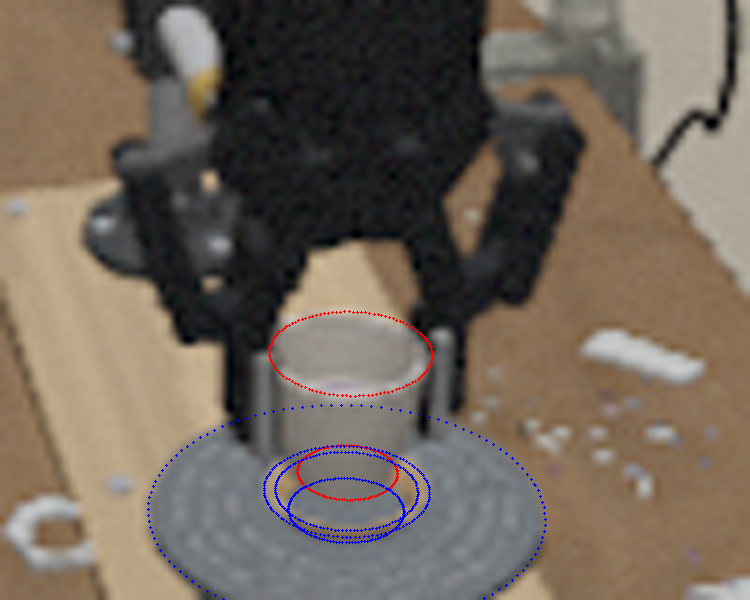

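Emit:
{"fn": "play_rows", "kwargs": {"slide": [[0,0,0.1],[0,0,0.1],[0,0,0.06],[0,0,0.05],[0,0,0],[0,0,0]], "dr": [[0,0,0],[0,0,0],[0,0,0],[0,0,0],[0,0,0],[0,0,0]]}}

```text
time: 10.85
ee_pos: [541.0, -77.9, 87.6]
eef_rot: [-0.0, 0.707, 0.707, 0.0]
wrist_force: [0.2, -0.5, -1.8]
grip_width: 45.3
```

```bash
python3 pk.py side 270,170,370,250 low3.png
```

```text
10.9 [541.1 -77.9  87.7] 45.113164470364325 [-0.3  0.6 -0. ] zoom 7.5
```

View pics/low3.png

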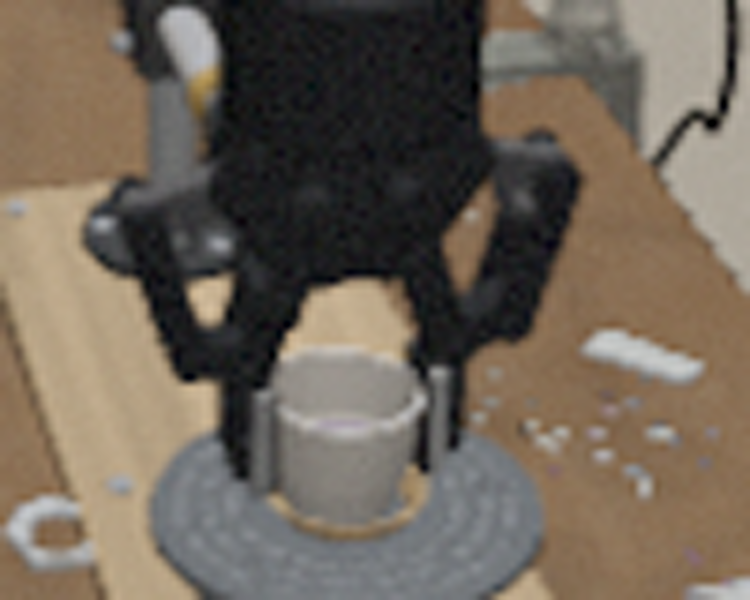

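The cup's foot is inside the ring (foot at about zoom (343,515), ring at (346,490)), with no contact force yet. I'll lower it 1 mm and open.

Emit:
{"fn": "play_rows", "kwargs": {"slide": [[0,0,0.03],[0,0,0],[0,0,0]], "dr": [[0,0,0],[0,0,0],[0,0,0]]}}

```text
time: 11.2
ee_pos: [541.2, -77.9, 86.8]
eef_rot: [0.0, 0.707, 0.707, 0.0]
wrist_force: [0.0, -0.5, 1.7]
grip_width: 45.2
```

Emit:
{"fn": "play_rows", "kwargs": {"slide": [[0,0,0],[0,0,0],[0,0,0],[0,0,0],[0,0,0],[0,0,0]], "dr": [[0,0,0],[0,0,0],[0,0,0],[0,0,0],[0,0,0],[0,0,0]], "jaw": 0}}

```text
time: 11.8
ee_pos: [541.0, -77.8, 86.5]
eef_rot: [-0.0, 0.707, 0.707, 0.0]
wrist_force: [0.3, -0.1, -0.1]
grip_width: 85.2
```

```bash
python3 pk.py side 270,170,370,250 rel.png
```

```text
11.85 [541.  -77.9  86.5] 85.1923554479783 [-0.1 -0.7  0.3] zoom 7.5
```

View pics/rel.png

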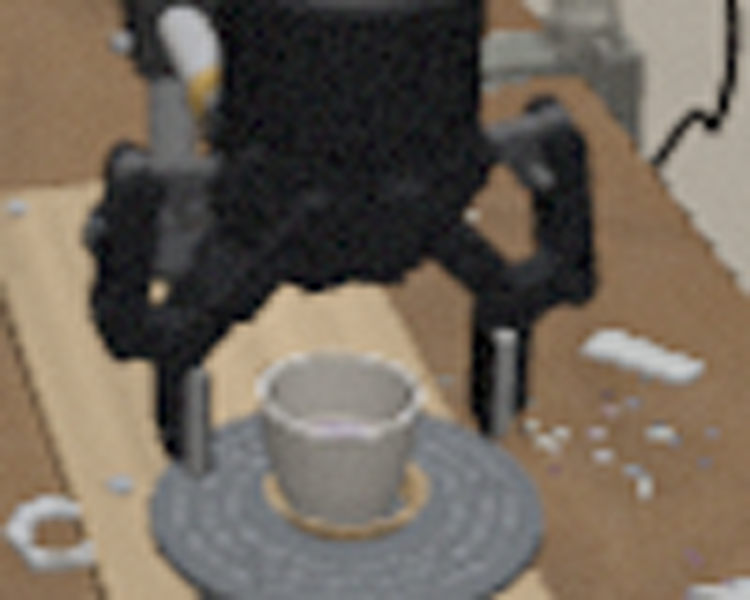

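Emit:
{"fn": "play_rows", "kwargs": {"slide": [[0,0,-0.3],[0,0,-0.6],[0,0,-0.8],[0,0,-0.8],[0,0,-0.3],[0,0,0],[0,0,0]], "dr": [[0,0,0],[0,0,0],[0,0,0],[0,0,0],[0,0,0],[0,0,0],[0,0,0]]}}

```text
time: 12.55
ee_pos: [540.3, -77.8, 197.7]
eef_rot: [-0.001, 0.707, 0.707, -0.0]
wrist_force: [-0.5, -0.1, -1.0]
grip_width: 85.7
```

Run:
```python
from h import *
import cv2
p=read_camera("side");save(p,"up_s.png")
im0=cv2.imread("pics/up_s.png")[190:260,275:365];z=8
a=cv2.resize(im0,None,fx=z,fy=z,interpolation=cv2.INTER_CUBIC);th=np.linspace(0,6.28,120)
def c(x,y,zz,r,col):
    for q in proj(p,np.c_[x+r*np.cos(th),y+r*np.sin(th),np.full(120,zz)]): cv2.circle(a,tuple(((q-[275,190]+.5)*z).astype(int)),0,col,-1)
x,y=545.7,-78.8
c(x,y,98,24,(0,0,255));c(x,y,75,21.5,(0,0,255));c(x,y,63,25,(255,0,0));c(x,y,56,60,(255,0,0))
cv2.imwrite("pics/up.png",a)
print(sense()["ee_pos"])
```

```text
[540.04084141 -77.71653171 197.0757826 ]
```

View pics/up.png

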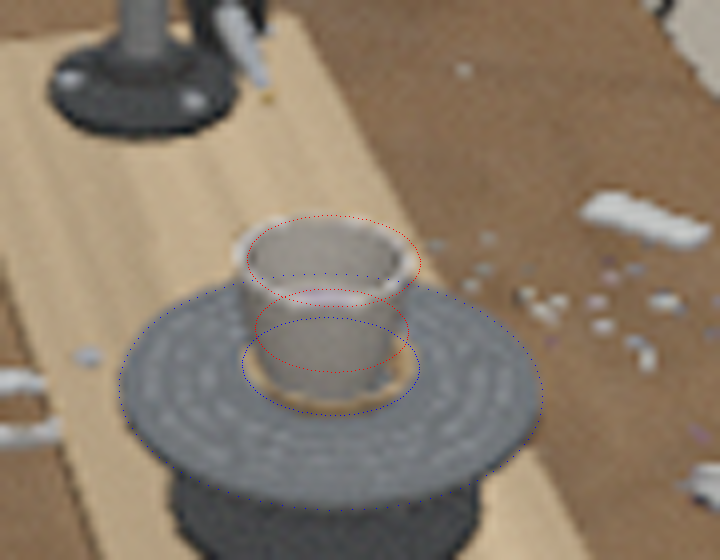

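Run:
```python
from h import *
import cv2,pickle
p=read_camera("top");save(p,"up_t.png")
s=read_camera("side");pickle.dump({"top":p,"side":s},open("P1.pkl","wb"))
a=cv2.cvtColor(p["pixels"],cv2.COLOR_RGB2BGR)[165:215,185:285]
a=cv2.resize(a,None,fx=8,fy=8,interpolation=cv2.INTER_CUBIC)
cv2.imwrite("pics/ct.png",a)
b=cv2.cvtColor(s["pixels"],cv2.COLOR_RGB2BGR)[150:215,275:335]
cv2.imwrite("pics/cs.png",cv2.resize(b,None,fx=9,fy=9,interpolation=cv2.INTER_CUBIC))
```

```text
(no output)
```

View pics/ct.png

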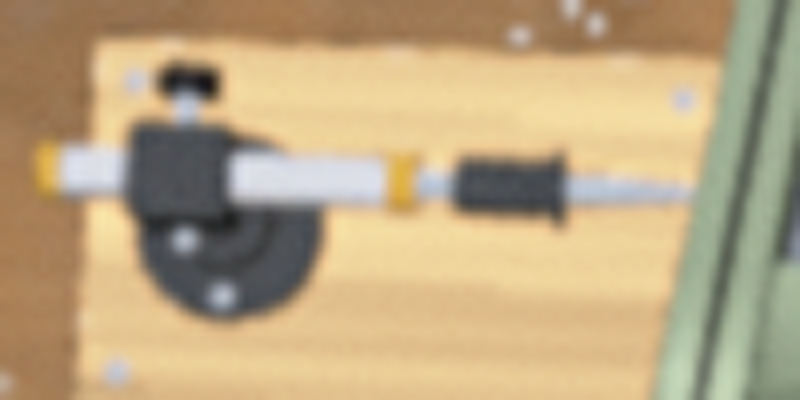

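View pics/cs.png

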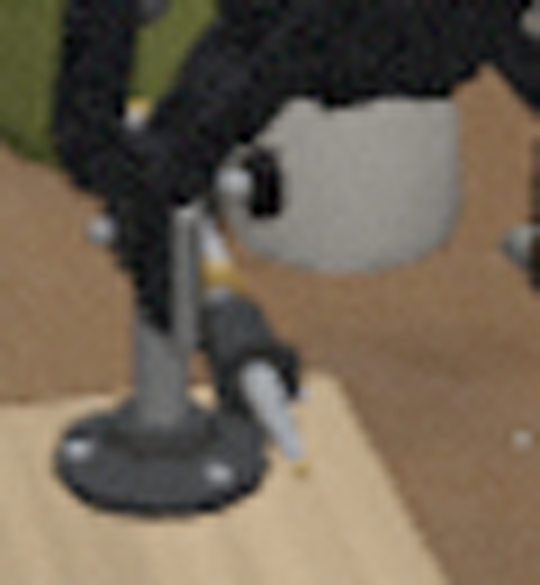

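Run:
```python
from h import *
import pickle
P=pickle.load(open("P1.pkl","rb"));t=P["top"];s=P["side"]
g=lambda a,b:(185+a/8-.5,165+b/8-.5)
for n,q in [("mouth",(418,181)),("back",(456,186)),("front",(566,189)),("ctr",(511,187)),("rod",(620,190))]: print(n,onz(t,g(*q),107).round(1))
f=lambda a,b:(275+a/9-.5,150+b/9-.5)
for n,q in [("tip",(302,472)),("flangectr",(268,375)),("mouthend",(222,277))]: print(n,onz(s,f(*q),107).round(1))
print(proj(t,[[543.2,-78.8,56]]))
```

```text
mouth [548.4  93.  107. ]
back [547.   80.7 107. ]
front [546.7  45.1 107. ]
ctr [547.   62.9 107. ]
rod [546.8  27.7 107. ]
tip [547.3  -1.6 107. ]
flangectr [552.3  53.1 107. ]
mouthend [554.5 114.4 107. ]
[[302.01204119 194.03517851]]
```

Emit:
{"fn": "play_rows", "kwargs": {"slide": [[0.4,0.12,0],[0.8,0,0],[0.8,0,0],[0.8,0,0],[0.6,0,0],[0.21,0,0.1],[0,0,0.5],[0,0,0.4],[0,0,0],[0,0,0],[0,0,0]], "dr": [[0,0,0],[0,0,0],[0,0,0],[0,0,0],[0,0,0],[0,0,0],[0,0,0],[0,0,0],[0,0,0],[0,0,0],[0,0,0]]}}

```text
time: 13.8
ee_pos: [546.2, 66.2, 159.1]
eef_rot: [0.0, 0.707, 0.707, 0.0]
wrist_force: [0.4, 0.4, -0.2]
grip_width: 85.6
```

```bash
python3 pk.py side 260,130,360,210 col.png
```

```text
13.85 [546.3  66.2 159.2] 85.23020685792233 [-0.4 -0.1  0.8] zoom 7.5
```

View pics/col.png

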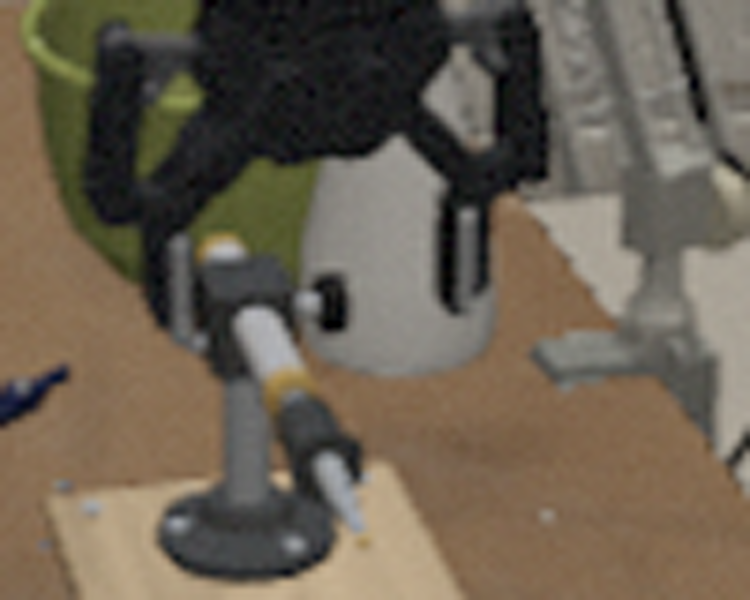

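Emit:
{"fn": "play_rows", "kwargs": {"slide": [[0,-0.03,0.3],[0,0,0.4],[0,0,0.35],[0,0,0.2],[0,0,0],[0,0,0]], "dr": [[0,0,0],[0,0,0],[0,0,0],[0,0,0],[0,0,0],[0,0,0]]}}

```text
time: 14.45
ee_pos: [544.7, 66.6, 108.7]
eef_rot: [0.0, 0.707, 0.707, 0.0]
wrist_force: [0.5, 0.9, 0.3]
grip_width: 85.3
```

```bash
python3 pk.py side 260,130,360,210 col2.png
```

```text
14.5 [545.   66.6 109. ] 85.4066266636855 [-0.1 -0.5 -0.4] zoom 7.5
```

View pics/col2.png

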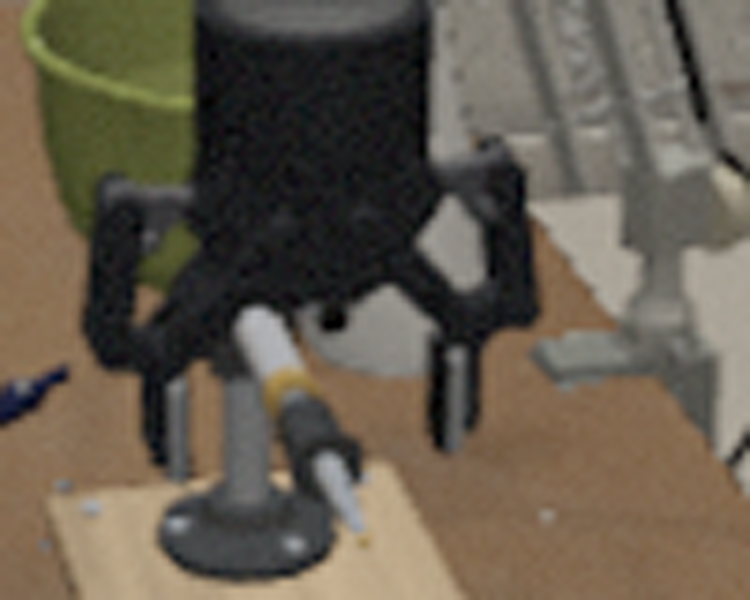

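Emit:
{"fn": "play_rows", "kwargs": {"slide": [[0,0,0],[0,0,0],[0,0,0],[0,0,0],[0,0,0],[0,0,0],[0,0,0],[0,0,0],[0,0,0]], "dr": [[0,0,0],[0,0,0],[0,0,0],[0,0,0],[0,0,0],[0,0,0],[0,0,0],[0,0,0],[0,0,0]], "jaw": 1, "force": 70}}

```text
time: 15.4
ee_pos: [545.4, 66.6, 108.9]
eef_rot: [0.001, 0.707, 0.707, 0.001]
wrist_force: [3.4, -0.5, 2.0]
grip_width: 17.9
```

```bash
python3 pk.py side 260,130,360,210 col3.png
```

```text
15.45 [545.4  66.6 108.9] 18.020097417198794 [3.2 0.4 2.6] zoom 7.5
```

View pics/col3.png

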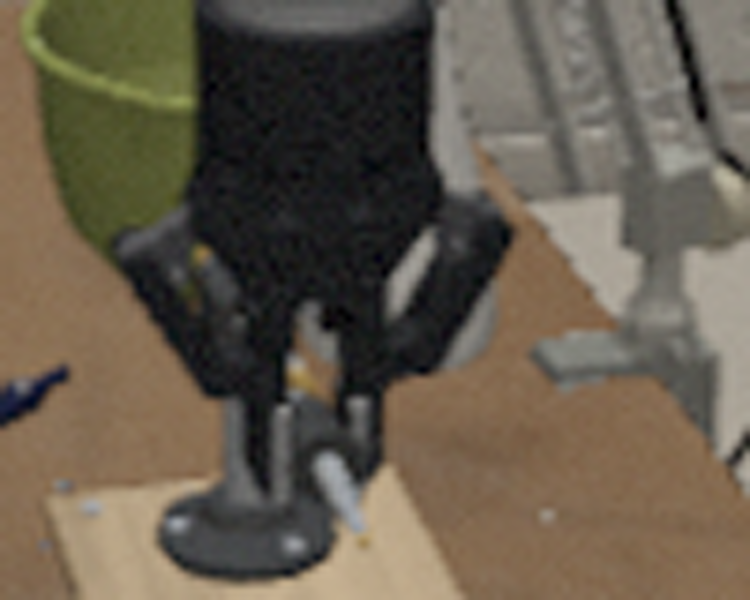

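Emit:
{"fn": "play_rows", "kwargs": {"slide": [[-0.1,0,0],[-0.15,0,0],[-0.15,0,0],[-0.15,0,0],[-0.15,0,0],[-0.15,0,0],[-0.15,0,0],[0,0,0],[0,0,0]], "dr": [[0,0,0],[0,0,0],[0,0,0],[0,0,0],[0,0,0],[0,0,0],[0,0,0],[0,0,0],[0,0,0]]}}

```text
time: 16.35
ee_pos: [544.8, 28.0, 108.9]
eef_rot: [-0.001, 0.707, 0.707, 0.002]
wrist_force: [2.5, 8.0, 4.2]
grip_width: 18.4
```

```bash
python3 pk.py side 270,150,360,220 d1.png; python3 pk.py top 180,150,330,230 d1t.png
```

```text
16.4 [544.8  28.1 108.9] 17.980072263845695 [2.3 7.3 3.9] zoom 8
16.45 [544.8  28.2 108.9] 18.123742649609117 [2.1 7.3 4.2] zoom 5.333333333333333
```

View pics/d1.png

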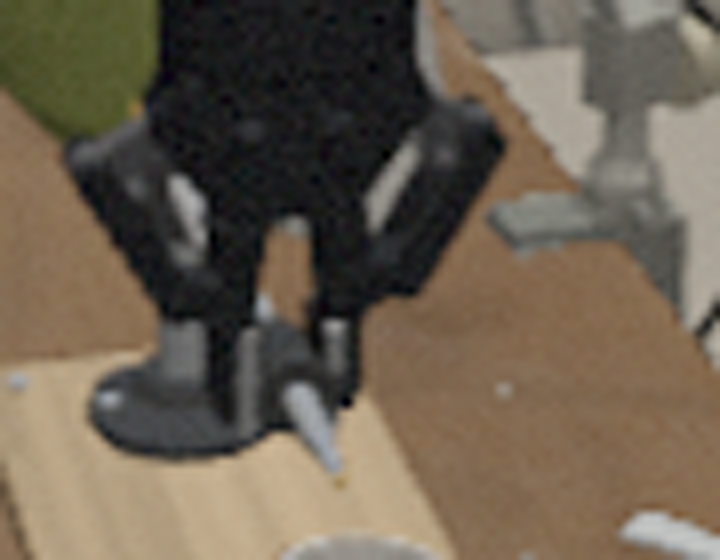

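View pics/d1t.png

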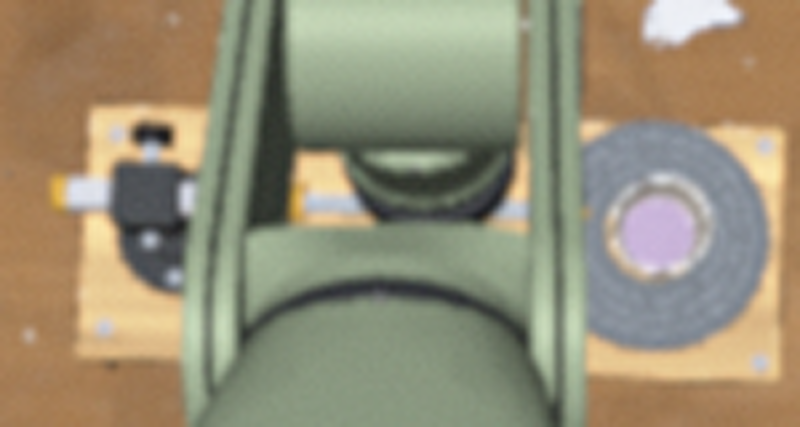

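Emit:
{"fn": "play_rows", "kwargs": {"slide": [[-0.1,0,0],[-0.1,0,0],[-0.09,0,0],[0,0,0],[0,0,0],[0,0,0]], "dr": [[0,0,0],[0,0,0],[0,0,0],[0,0,0],[0,0,0],[0,0,0]]}}

```text
time: 17.05
ee_pos: [544.6, 16.9, 108.9]
eef_rot: [-0.001, 0.707, 0.707, 0.002]
wrist_force: [2.2, 8.4, 4.2]
grip_width: 17.5
```

```bash
python3 pk.py side 270,150,360,220 d2.png; python3 pk.py top 220,165,320,225 d2t.png
```

```text
17.1 [544.6  16.9 108.9] 18.325086062411906 [2.8 8.4 4.3] zoom 8
17.15 [544.6  16.9 108.9] 18.395191583004028 [3.5 8.2 5. ] zoom 8.0
```

View pics/d2.png

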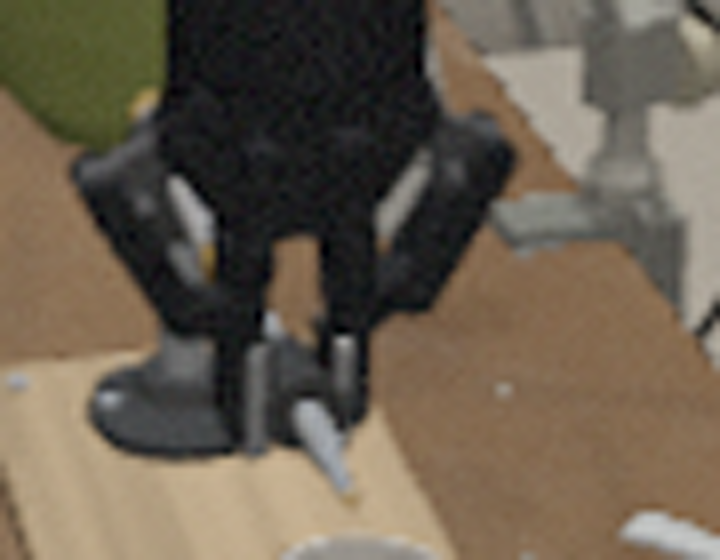

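View pics/d2t.png

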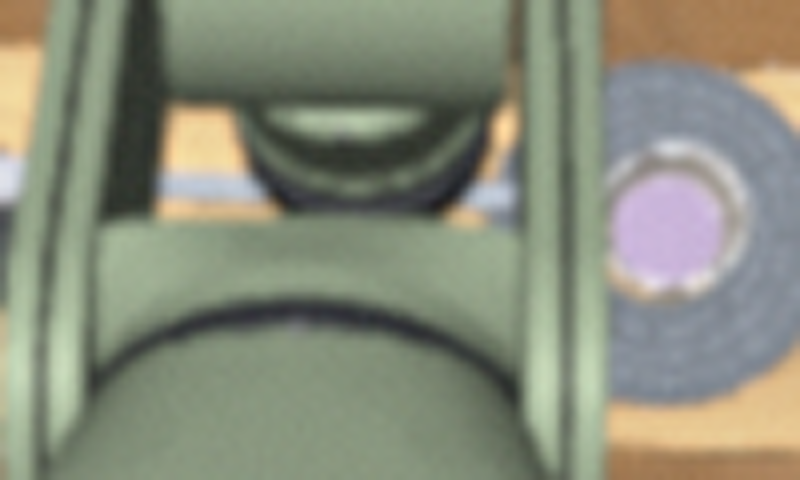

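```bash
python3 - <<'E'
from h import *
import pickle
s=pickle.load(open("P1.pkl","rb"))["side"]
h=(260+363/7.5-.5,130+542/7.5-.5);d1=(270+340/8-.5,150+483/8-.5);d2=(270+350/8-.5,150+498/8-.5)
for n,q in [("home",h),("d1",d1),("d2",d2)]: print(n,q,onz(s,q,107).round(1))
E
python3 - <<'E'
import cv2,numpy as np
a=cv2.imread("pics/col3.png");b=cv2.imread("pics/d1.png");c=cv2.imread("pics/d2.png")
f=lambda i,x,y:cv2.resize(i[y-90:y+60,x-90:x+40],None,fx=2,fy=2)
cv2.imwrite("pics/cmp.png",np.hstack([f(a,363,520),f(b,340,483),f(c,350,498)]))
E
```

```text
home (307.9, 201.76666666666665) [547.2  -0.7 107. ]
d1 (312.0, 209.875) [546.5 -39.6 107. ]
d2 (313.25, 211.75) [547.  -48.4 107. ]
```

View pics/cmp.png

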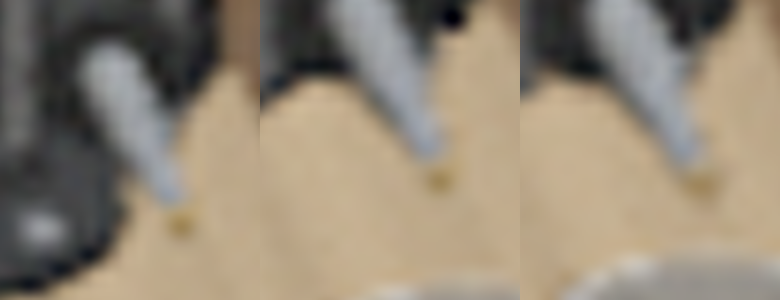

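```bash
cat > prof.py <<'E'
from h import *
import pickle
from scipy.ndimage import map_coordinates
P=pickle.load(open("P1.pkl","rb"))["side"]
ims=[];
for i in range(5):
    p=read_camera("side");ims.append(p["pixels"].astype(float))
now=np.mean(ims,0);np.save("now.npy",now)
f=lambda n:cv2.cvtColor(cv2.imread("pics/"+n),cv2.COLOR_BGR2RGB).astype(float)
home=(P["pixels"].astype(float)+f("up_s.png"))/2
def prof(im,x0,y,dz):
    out=0
    for z in dz:
        u=proj(p,np.c_[x0-0.0084*(65-y)*1.0,y,np.full(len(y),107+z)])
        out=out+np.stack([map_coordinates(im[...,c],[u[:,1],u[:,0]],order=1) for c in range(3)],1)
    return out/len(dz)
a=np.arange(-30,66,.5)   # home coordinate
best=[]
for xo in (546,547,548):
  H=prof(home,xo,a,(-3,-1,1,3))
  for sh in np.arange(40,58,.25):
    for dx in (-1.5,-1,-.5,0,.5,1,1.5):
        N=prof(now,xo+dx,a-sh,(-3,-1,1,3))
        m=(a>-6)&(a<60)
        A=H[m]-H[m].mean(0);B=N[m]-N[m].mean(0)
        best.append(((A*B).sum()/np.sqrt((A**2).sum()*(B**2).sum()),sh,dx,xo))
best.sort(reverse=True);print(best[:12])
for xo in (546,547,548): print(max(b for b in best if b[3]==xo))
print(sense()["ee_pos"],sense()["time"],sense()["wrist_force"])
E
python3 prof.py
```

```text
[(np.float64(0.9854163569724855), np.float64(49.75), -1, 548), (np.float64(0.9853400396338529), np.float64(49.5), -1, 548), (np.float64(0.984802475869545), np.float64(49.0), -0.5, 548), (np.float64(0.9845503488945478), np.float64(49.25), -0.5, 548), (np.float64(0.9845055749380165), np.float64(50.0), -1, 548), (np.float64(0.9842149706476038), np.float64(49.25), -1, 548), (np.float64(0.9839837473849599), np.float64(48.75), -0.5, 548), (np.float64(0.983261892712222), np.float64(49.5), -0.5, 548), (np.float64(0.982948564965836), np.float64(49.5), -1, 547), (np.float64(0.9827831962933936), np.float64(49.75), -1, 547), (np.float64(0.9825248843033041), np.float64(49.25), -1, 547), (np.float64(0.9823147664747496), np.float64(49.0), -1, 548)]
(np.float64(0.9812583152062972), np.float64(49.25), -0.5, 546)
(np.float64(0.982948564965836), np.float64(49.5), -1, 547)
(np.float64(0.9854163569724855), np.float64(49.75), -1, 548)
[544.62750486  16.96073991 108.91434672] 17.4 [1.60296217 8.67648612 4.0057467 ]
```

Emit:
{"fn": "play_rows", "kwargs": {"slide": [[-0.02,0,0],[0,0,0],[0,0,0],[0,0,0],[0,0,0],[0,0,0],[0,0,0],[0,0,0],[0,0,0],[0,0,0],[0,0,0],[0,0,0]], "dr": [[0,0,0],[0,0,0],[0,0,0],[0,0,0],[0,0,0],[0,0,0],[0,0,0],[0,0,0],[0,0,0],[0,0,0],[0,0,0],[0,0,0]]}}

```text
time: 18.6
ee_pos: [544.6, 16.2, 108.9]
eef_rot: [-0.001, 0.707, 0.707, 0.002]
wrist_force: [2.1, 8.7, 5.3]
grip_width: 18.0
```

```bash
python3 prof.py; python3 pk.py side 200,140,400,290 fin.png; python3 pk.py top 220,165,320,225 fint.png
```

```text
[(np.float64(0.9897770630994946), np.float64(52.0), -1.5, 548), (np.float64(0.9897052974151692), np.float64(51.75), -1.5, 548), (np.float64(0.9887235399538065), np.float64(52.25), -1.5, 548), (np.float64(0.9887152806276935), np.float64(51.25), -1, 548), (np.float64(0.9886178987522058), np.float64(51.5), -1.5, 548), (np.float64(0.9882570934196231), np.float64(51.0), -1, 548), (np.float64(0.988069740576951), np.float64(51.5), -1, 548), (np.float64(0.9868027942838784), np.float64(50.75), -1, 548), (np.float64(0.9865792119155491), np.float64(51.25), -1.5, 548), (np.float64(0.986539067015), np.float64(51.25), -1, 547), (np.float64(0.9864827463602193), np.float64(51.5), -1, 547), (np.float64(0.9864176437234818), np.float64(52.5), -1.5, 548)]
(np.float64(0.9689275426414565), np.float64(51.25), -1, 546)
(np.float64(0.986539067015), np.float64(51.25), -1, 547)
(np.float64(0.9897770630994946), np.float64(52.0), -1.5, 548)
[544.625265    16.20725042 108.93363083] 18.85 [2.11908616 8.26890664 4.31019367]
18.9 [544.6  16.2 108.9] 17.95558965885809 [2.3 8.8 5.3] zoom 4.0
18.95 [544.6  16.2 108.9] 17.7909482729813 [2.1 8.2 4.8] zoom 8.0
```

View pics/fin.png

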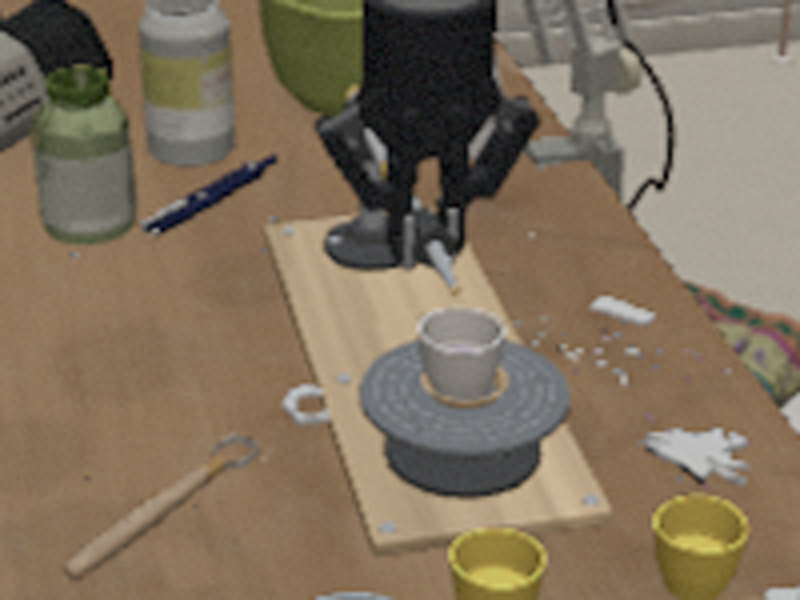

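View pics/fint.png

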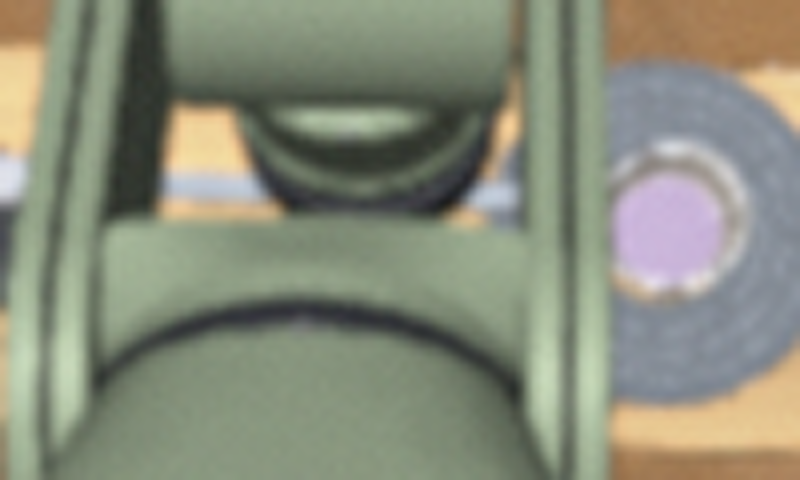

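```bash
python3 -c "
from h import *
print(job.job_done());s=sense();print(s['time'],s['ee_pos'],s['wrist_force'],s['grip_width'])"
```

```text
the job is handed in; nothing more can be done
None
the job is handed in; nothing more can be done
```

I stood the white cup upright in the wooden ring and let go of it. Then I gripped the pointer's collar, drew it about 50 mm out, and handed the job in at about 19 s, still holding it there.

**Cup:** After release it stood upright at the right height, about 2 mm off the ring's centre, which is within the 2.5 mm play at the ring's bottom. It still looked the same in the final pictures.

**Draw:** The arm's own position gave 50.4 mm, held steady for over a second. The spring force of about 8.5 N matches the value given for the mark. Comparing the side pictures gave 51–52 mm, but that is only good to about 1 mm.

**Not confirmed:**
- **Black mark:** I could not see the mark itself at the end. The arm hid the sleeve's mouth from the top camera, and the fingers hid it from the side camera.
- **Tip position:** One rough side-view reading, taken just before the last 0.8 mm of draw, put the tip about 30 mm short of the wheel's axis instead of 22. I put this down to the coarse view (about 4 mm per pixel) and to measuring the brass end behind the fine point.
- **Collar grip:** The fingers read 18 mm on the 21 mm collar, which I took to be soft pads. I saw no slip.

**Bystanders:** The arm did not touch the grey cup, the jar, the loop tool or the yellow cups. In the final side picture the jar, the loop tool and the yellow cups looked undisturbed. Only the grey cup's edge was in the frame, so I did not recheck it.

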